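# Unbolt the altar chest and put the candlestick and incense box away

### The arm

A 6-joint arm with a two-finger parallel gripper is mounted at the origin on the work surface. World frame = base frame: x ahead of the robot, y to its left, z up, the work surface at z = 0. Lengths are in m, angles in rad, forces in N, time in s.
With the tool pointing down it reaches from about 0.425 to 0.95 m from the base axis. Payload 3.5 kg.
Tool frame: the origin (TCP) lies at the very end of the fingers, on their centre line; the grasp point (between the pads) lies 19 mm behind it (ctrl.grip_point_offset is the distance from the TCP to the grasp point, in m); z points along the fingers, y is the line along which they close (so a half turn about z gives the same grasp; the last joint's range is limited). The gripper opens to 85 mm and grips with 20 to 120 N. Pads are 22 mm wide; open, the fingers measure 114 mm over their backs; the gripper's body (76 mm by 85 mm) begins 54 mm behind the grasp point. The pads swing forward as they close: fully open they stand 13 mm farther back than shut.
Start: joints at [1.166, 0.286, 1.577, -0, 1.279, -0.15], TCP at [0.17, 0.653, 0.231] pointing down, gripper open.
Joint ranges: [-2.77, 2.77], [-0.9, 2.22], [0.21, 2.48], [-1.53, 4.67], [0.24, 2.81], [-2.84, 2.84]. Speed limits (rad/s): [2.79, 2.79, 3.14, 3.14, 3.14, 3.14].

### API

Orientations are given as a unit quaternion [x, y, z, w].
In Python, from plant import telemetry, vision, ctrl gives the robot as it stands.
- The arm moves only by the tool arm_command, never from a script. Its argument "series" is one flat list of numbers, 7 for each row, row after row: the shift along the tool's x, y, z in cm, then the turn, a rotation vector about the tool's x, y, z in degrees, then the closure, from 0 (fully open) to 1 (shut). A call has 1 to 10 rows; each row is the pose to reach, as a shift and turn from the pose commanded when the call began, along the tool's axes at that moment; what a row does not reach only later rows make up. A row lasts 1/12 s, in which the tool goes at most 41.7 mm and 7.16 degrees, less where a joint would pass 70% of its speed; a pose out of reach is approached as far as the arm can. A call with a gripper value outside its range is refused whole. The fingers move at their own pace and stop on an object; "force" is the grip in N (left out, the last holds). Time passes only in rows, so rows that repeat a pose let the fingers close. It gives the time, the measured TCP pose, the force, the opening and the grip force at its end, in the units of the state.
- telemetry.get_state(): the state, without advancing time (a new reading comes with each control period).
- vision.read_camera(name): name is "side" or "top" or "wrist"; returns a dict with "color" (400x640x3 uint8, blue, green, red), "K" (3x3 intrinsics, pixels), "rvec" (rotation vector, rad) and "tvec" (3), from world to camera coordinates, as OpenCV has them; the wrist camera has in their place "T_tool_cam" (4x4, takes a point from camera to tool coordinates, whose origin is the TCP and whose axes are the flange's). Camera axes: x right, y down, z forward; pixel columns grow to the right and rows downward; lengths in m; the calibration is good to about 2 mm. A picture is of the moment at which its call begins: read the wrist's pose just before it. There is no depth.
- ctrl.sign_off(): hands the job in; it is judged then, once.
The state is a dict: "time": time; "qpos": joint angles; "dq": joint speeds; "joint_efforts": joint torques, N m; "eef_pos": TCP position; "tcp_rot": TCP orientation; "contact_force": force on the tool from outside, world axes, zero at the start; "wrist_torque": the same for the moment, N m; "opening": opening from 0.0 (shut) to 1.0 (fully open); "finger_force": force on a finger pad.
Only numpy, scipy, OpenCV 4.12 (cv2) and the standard library are available. Lean on these libraries where they do the work, as an engineer would, in place of code of your own. Each camera call takes 0.05 s, during which the arm holds its last target. There are 200 camera calls.

### The job

The morning offering is over: draw back the slide bolt on the altar chest, slide its lid fully open, and put the brass candlestick and the wooden incense box away in it, the candlestick standing upright and the incense box lying flat, both directly on the chest's floor. Set them down gently rather than dropping them, do not force the lid against the bolt, and leave the lamp, figurine, vase and saucer where they stand. Leave the lid open: the vase goes in later, when it is dry.

Things in the scene. Friction and masses are not known exactly. Their poses are not given: they have to be found in the camera images.
- chest: low wooden chest with a sliding lid, 230 (its x) x 356 (its y) x 80 mm high, fixed to the surface; origin: centre of its underside; its +x points away from the robot at yaw 0, its +y to the robot's left. Its -y half is the well (shut by the lid at the start), its +y half is a shallow recess with a fixed deck over which the lid slides. The long side boards and the flush lid have their tops at 80 mm
- well_floor (a point): centre of the well's floor, 10 mm above the chest's underside, 83 mm from the chest's centre towards the chest's -y; axes as the chest's. With the lid fully open the mouth of the well is 186 mm along the chest's x and 164 mm along its y, and its rim is 70 mm above this floor. The closed lid's underside is 55 mm above this floor
- lid (a joint): sliding lid, 182 x 162 mm: 0 = shut, 0.166 m = fully open, against the stop; it slides along the chest's +y, needs about 3 N and stays where it is left. The bolt and the handle ride on it
- lid_handle (a point): middle of the steel bow handle on the lid: a round bar 12 mm thick and 90 mm long, along the chest's x, its centre line (this point) 34 mm above the lid's top; it moves with the lid
- bolt (a joint): steel slide bolt (rod 12 mm thick, 124 mm long, on a 104 x 36 mm plate with two guide staples 20 mm high) on the lid: 0 = fully shot through the keeper on the chest's near (-x) side board, 0.032 m = fully drawn back; it slides along the chest's +x, needs about 2.5 N and stays where it is left. It clears the keeper from about 0.015 on; until then the lid has 2 mm of play and cannot slide
- bolt_knob (a point): middle of the top of the bolt's upright round knob, 18 mm in diameter and 24 mm tall (on a 10 mm neck), whose top is 46 mm above the lid's top; it moves with bolt and lid. With the lid it lies 88 mm to the handle's -y side
- incense_box: closed dark wooden incense box, 130 (its x) x 38 (its y) x 28 mm high, about 0.12 kg; origin: centre of its underside
- candlestick: low brass candlestick, 50 mm high: a round foot 70 mm in diameter and 6 mm thick, a neck 20 mm thick, and on it a round candle cup 34 mm in diameter from 28 to 50 mm height, about 0.3 kg; origin: centre of its underside, z up its axis
- lamp: red plastic table lamp, 195 mm high, foot 110 mm in diameter with a rocker switch; bystander; origin: centre of its underside
- figurine: brown resin monk figurine, 94 mm high, 60 mm wide; bystander; origin: centre of its underside
- vase: glass bud vase, 120 mm high, 68 mm in diameter; bystander; origin: centre of its underside
- saucer: celadon saucer, 96 mm in diameter, 18 mm high; bystander; origin: centre of its underside
Things that resemble listed ones, but are neither listed nor needed, are in the scene too. Several things look just like the incense_box: the one meant starts farthest to the robot's left. There is more than one size of the candlestick; the one meant has the size given above.

How it is judged:
By the outcome, as a careful person would: the job done as asked, in the order asked, and still so for the second after the job is handed in, with the robot touching nothing.
It also fails if it takes over 70 s, if anything falls off the work surface, if the arm or the gripper's body presses on something with over 40 N, if the wrist force passes 120 N, or if a joint passes its speed limit or range.

## Working session

There is one attempt and no reset: what is moved stays moved. The work goes in short steps, Python scripts to look and compute and a tool call to move; the robot and the scene stay as the last step left them, time stands still between calls to the robot, and variables do not carry over. Pictures are saved under pics/ and viewed, at most 10 in all, crops included, and the job is handed in when it is done.

Besides the shell and the picture viewer there is one more tool, called after "Call:" as name(argument=value, ...), one argument or row to a line, values as JSON. arm_command: Moves the arm, as the interface text tells. Its arguments: {"type":"object","properties":{"series":{"type":"array","items":{"type":"number"}},"force":{"type":"number"}},"required":["series"]}

```bash
ls; mkdir -p pics; python3 - <<'E'
from plant import telemetry, vision, ctrl
import cv2,pickle
s=telemetry.get_state();print(s)
d={}
for n in("side","top"):
    r=vision.read_camera(n);d[n]=r;cv2.imwrite(f"pics/{n}0.png",r["color"])
    print(n,r["K"].tolist(),r["rvec"],r["tvec"])
r=vision.read_camera("wrist");d["wrist"]=r;print(r["T_tool_cam"],r["K"]);cv2.imwrite("pics/wrist0.png",r["color"])
pickle.dump(d,open("c0.pkl","wb"));print(ctrl.grip_point_offset)
E
```

```text
pics
{'time': 0.0, 'qpos': array([ 1.16602676e+00,  2.87189293e-01,  1.57819704e+00,  2.08846352e-05,
        1.27858073e+00, -1.50005826e-01]), 'dq': array([-0.00010399, -0.00013525, -0.00027688, -0.00105552, -0.00125614,
       -0.00172844]), 'joint_efforts': array([ 5.11900344e-04, -4.05996323e+01, -2.92621511e+01, -1.68359120e-04,
        5.93975405e-03,  1.30017725e-05]), 'eef_pos': array([0.16981863, 0.65260684, 0.22992057]), 'tcp_rot': array([ 1.27040568e-01,  9.91896811e-01, -1.13908305e-03, -3.34722353e-04]), 'contact_force': array([-0.39693054,  0.83614493,  0.02132891]), 'wrist_torque': array([ 0.04397093,  0.02071413, -0.00449321]), 'finger_force': 0.0, 'opening': 0.9995678241646785}
side [[382.28422869306763, 0.0, 315.5467259817989], [0.0, 382.28422869306763, 200.3302460190416], [0.0, 0.0, 1.0]] [ 2.08924513 -0.12809003  0.07710029] [-0.58152708  0.14811033  1.18153228]
top [[408.521694002467, 0.0, 319.2429458112257], [0.0, 408.521694002467, 198.35565721126025], [0.0, 0.0, 1.0]] [ 2.17111967 -2.15096339  0.11750949] [0.01675757 0.59457844 1.40127711]
[[ 1.44687085e-03 -9.53932551e-01 -3.00017657e-01  7.77379980e-02]
 [ 9.99998952e-01  1.36391402e-03  4.85929250e-04  2.06585926e-04]
 [-5.43454402e-05 -3.00018046e-01  9.53933524e-01 -1.42782760e-01]
 [ 0.00000000e+00  0.00000000e+00  0.00000000e+00  1.00000000e+00]] [[286.77193858   0.         316.98400458]
 [  0.         286.77193858 202.99676848]
 [  0.           0.           1.        ]]
0.0187
```

View pics/top0.png

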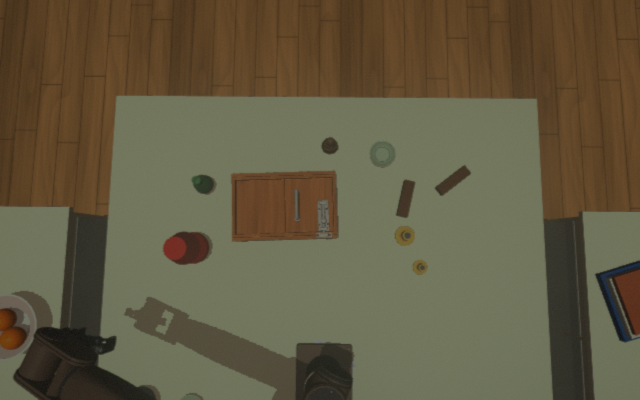

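View pics/side0.png

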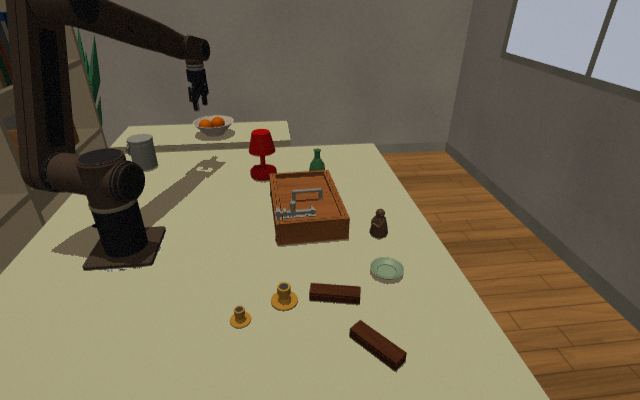

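Top view: the chest is at about (285,206), with the handle at (297,205) and the bolt at (323,218). There are two box lookalikes at (405,198) and (453,180). The one at (405,198) is farther to the robot's left (smaller column), so it is the one meant. There are two candlesticks, at (404,236) and (420,267); the first looks larger, so I'll check its foot diameter.

```bash
cat > h.py <<'E'
import numpy as np, cv2
from scipy.spatial.transform import Rotation as R
def cam(r,s=None):
    """camera-to-world rotation and camera centre"""
    if "rvec" in r:
        A=cv2.Rodrigues(np.array(r["rvec"],float))[0]; return A.T, -A.T@np.ravel(r["tvec"])
    T=np.array(r["T_tool_cam"]); Q=R.from_quat(s["tcp_rot"]).as_matrix()
    return Q@T[:3,:3], Q@T[:3,3]+s["eef_pos"]
def ray(r,px,z,s=None):
    """pixels (n,2) -> world points on plane z"""
    A,c=cam(r,s); p=np.atleast_2d(np.array(px,float))
    d=np.c_[p,np.ones(len(p))]@np.linalg.inv(r["K"]).T@A.T
    return c+d*((z-c[2])/d[:,2])[:,None]
def proj(r,P,s=None):
    A,c=cam(r,s); q=(np.atleast_2d(P)-c)@A@np.array(r["K"]).T
    return q[:,:2]/q[:,2:]
def totool(s,P):
    """world point -> shift in tool axes, cm"""
    return 100*R.from_quat(s["tcp_rot"]).inv().apply(np.array(P)-s["eef_pos"])
E
python3 - <<'E'
from h import *
import pickle
d=pickle.load(open("c0.pkl","rb"));r=d["top"]
hsv=cv2.cvtColor(r["color"],cv2.COLOR_BGR2HSV)
def blobs(lo,hi,z,name,win):
    m=cv2.inRange(hsv,lo,hi);w=np.zeros_like(m);x0,y0,x1,y1=win;w[y0:y1,x0:x1]=m[y0:y1,x0:x1]
    for c in cv2.findContours(w,0,1)[0]:
        if cv2.contourArea(c)<40: continue
        P=ray(r,c[:,0],z)[:,:2]
        b=cv2.minAreaRect((P*1000).astype(np.float32));print(name,cv2.boundingRect(c),[np.round(v,0) for v in b],np.round(cv2.boxPoints(b)).tolist())
print(hsv[198,405],hsv[236,396],hsv[206,260],hsv[220,430])
blobs((0,60,0),(25,255,110),.028,"box",(390,155,480,225))
blobs((15,130,100),(30,255,255),.003,"candle",(385,220,440,280))
blobs((0,120,30),(20,255,220),.08,"chest",(215,160,350,250))
for n,p,z in(("handle",(297,205),.114),("bolt",(323,205),.1),("fig",(329,146),.05),("saucer",(382,154),.018),("lamp",(188,248),.05),("vase",(203,184),.06)):
    print(n,ray(r,p,z)[0])
big=[cv2.resize(r["color"][160:290,380:490],None,fx=5,fy=4.5,interpolation=2)]
cv2.imwrite("pics/crop1.png",big[0])
E
```

```text
[ 15 105  68] [ 24 142 117] [ 13 153 105] [ 36  55 120]
box (396, 180, 19, 37) [array([ 599., -282.]), array([ 40., 130.]), np.float64(77.0)] [[531.0, -286.0], [658.0, -316.0], [667.0, -277.0], [541.0, -247.0]]
box (436, 166, 35, 29) [array([ 665., -450.]), array([ 38., 133.]), np.float64(38.0)] [[609.0, -410.0], [691.0, -514.0], [721.0, -491.0], [639.0, -386.0]]
candle (413, 260, 14, 14) [array([ 360., -333.]), array([44., 45.]), np.float64(45.0)] [[328.0, -332.0], [360.0, -364.0], [391.0, -333.0], [360.0, -301.0]]
candle (396, 227, 18, 18) [array([ 468., -281.]), array([60., 61.]), np.float64(1.0)] [[438.0, -251.0], [438.0, -312.0], [498.0, -311.0], [498.0, -251.0]]
chest (232, 171, 105, 70) [array([565., 142.]), array([228., 352.]), np.float64(2.0)] [[444.0, 314.0], [457.0, -38.0], [685.0, -30.0], [672.0, 322.0]]
handle [0.56247719 0.09529564 0.114     ]
bolt [0.56462698 0.00919642 0.1       ]
fig [ 0.77850813 -0.0103836   0.05      ]
saucer [ 0.75863974 -0.20159264  0.018     ]
lamp [0.41710642 0.47066407 0.05      ]
vase [0.63781093 0.42548326 0.06      ]
```

View pics/crop1.png

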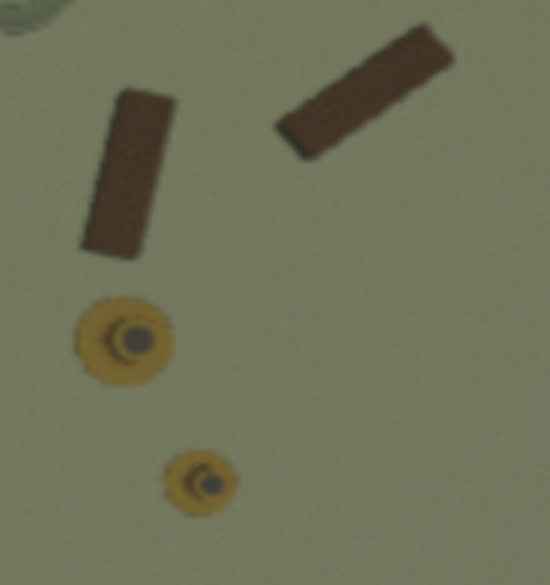

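The crop shows the left incense box at crop (130,175). The larger candlestick is at crop (124,340), with a foot of about 70 mm; the one at (200,482) is only about 50 mm. So the targets are box (0.599,-0.282), yaw -13°, and candlestick (0.468,-0.281). The chest centre is (0.565,0.142), yaw about 2°. I'll move above the bolt.

Call:
arm_command(
  series=[-3,-3,-4,0,0,0,0,-29,-28,-5,0,0,0,0,-29,-28,-5,0,0,0,0,-29,-28,-5,0,0,0,0,-29,-28,-5,0,0,0,0,-29,-28,-5,0,0,0,0,-29,-28,-5,0,0,0,0,-29,-28,-5,0,0,0,0,-29,-28,-5,0,0,0,0,-29,-28,-5,0,0,0,0],
)

```text
time: 0.98
eef_pos: [0.3806, 0.3072, 0.2813]
tcp_rot: [0.127, 0.992, -0.0, 0.0]
contact_force: [0.9, 0.8, 0.6]
opening: 0.998
finger_force: 0.0
```

Call:
arm_command(
  series=[-22,-21,2,0,0,-16.6,0,-22,-21,2,0,0,-16.6,0,-22,-21,2,0,0,-16.6,0,-22,-21,2,0,0,-16.6,0,-22,-21,2,0,0,-16.6,0,-22,-21,2,0,0,-16.6,0,-22,-21,2,0,0,-16.6,0,-22,-21,2,0,0,-16.6,0,-22,-21,2,0,0,-16.6,0,-22,-21,2,0,0,-16.6,0],
)

```text
time: 1.82
eef_pos: [0.5402, 0.0494, 0.2605]
tcp_rot: [-0.016, 1.0, 0.0, -0.001]
contact_force: [0.2, 0.4, 0.0]
opening: 0.999
finger_force: 0.0
```

```bash
cat > look.py <<'E'
import sys,pickle
from h import *
from plant import telemetry,vision
s=telemetry.get_state();r=vision.read_camera("wrist")
cv2.imwrite(f"pics/{sys.argv[1]}.png",r["color"]);pickle.dump((s,r),open(sys.argv[1]+".pkl","wb"))
print(s["time"],s["eef_pos"],s["tcp_rot"],R.from_quat(s["tcp_rot"]).as_matrix()[:2,1])
E
python3 look.py w1
```

```text
1.8167 [0.54015804 0.04936974 0.26054525] [-1.60893651e-02  9.99870123e-01  2.73016653e-04 -8.91354230e-04] [-0.03217406  0.99948212]
```

View pics/w1.png

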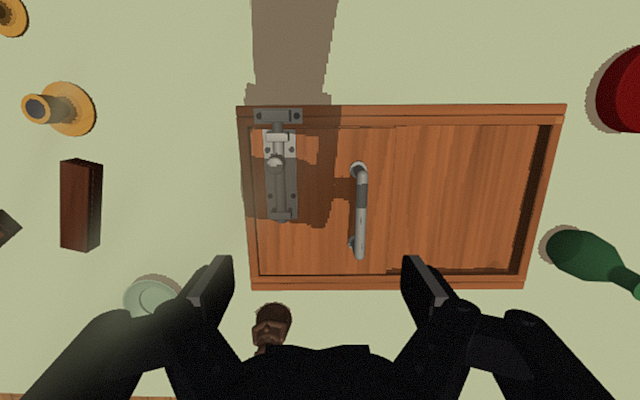

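The wrist view looks from behind, so up is towards the robot and left is -y. The knob top is at (275,161), the handle bar runs from (358,170) to (361,250), and the chest's rim corners are (237,105), (566,104), (523,289) and (251,290).

```bash
python3 - <<'E'
from h import *
import pickle
s,r=pickle.load(open("w1.pkl","rb"))
C=ray(r,[(237,105),(566,104),(523,289),(251,290)],.08,s);print(C)
c=C.mean(0);ax=(C[2]-C[1]+C[3]-C[0]);ay=(C[1]-C[0]+C[2]-C[3]);print("c",c,"yaw",np.degrees([np.arctan2(ax[1],ax[0]),np.arctan2(-ay[0],ay[1])]))
k=ray(r,(275,161),.126,s)[0];h=ray(r,[(358,170),(361,250)],.114,s);print("knob",k,"handle",h,h.mean(0))
print("knob tool",totool(s,[k[0],k[1],.101]))
print("candle cup",ray(r,(37,107),.05,s),"box top",ray(r,[(61,159),(103,163)],.028,s))
E
```

```text
[[ 0.45715211 -0.03812426  0.08      ]
 [ 0.44432967  0.31280718  0.08      ]
 [ 0.67237713  0.32351504  0.08      ]
 [ 0.68563922 -0.03118614  0.08      ]]
c [0.56487453 0.14175295 0.08      ] yaw [2.21349573 2.11704143]
knob [0.50820964 0.00827549 0.126     ] handle [[0.51654904 0.09117906 0.114     ]
 [0.60645315 0.1014014  0.114     ]] [0.56150109 0.09629023 0.114     ]
knob tool [ 3.29710339 -4.01367333 15.9580944 ]
candle cup [[ 0.46670325 -0.27962226  0.05      ]] box top [[ 0.53100273 -0.28521294  0.028     ]
 [ 0.53445279 -0.23132558  0.028     ]]
```

Call:
arm_command(
  series=[3.3,-4,8,0,0,-0.3,0.3,3.3,-4,8,0,0,-0.3,0.3,3.3,-4,8,0,0,-0.3,0.3,3.3,-4,12,0,0,-0.3,0.3,3.3,-4,14,0,0,-0.3,0.3,3.3,-4,15.7,0,0,-0.3,0.3,3.3,-4,15.7,0,0,-0.3,0.3,3.3,-4,15.7,0,0,-0.3,0.3],
  force=30,
)

```text
time: 2.53
eef_pos: [0.5083, 0.0105, 0.1045]
tcp_rot: [-0.021, 1.0, 0.0, -0.0]
contact_force: [0.2, -0.8, 1.4]
opening: 0.696
finger_force: 0.0
```

Call:
arm_command(
  series=[0,0,0,0,0,0,1,0,0,0,0,0,0,1,0,0,0,0,0,0,1,0,0,0,0,0,0,1,0,0,0,0,0,0,1,0,0,0,0,0,0,1,0,0,0,0,0,0,1,0,0,0,0,0,0,1],
)

```text
time: 3.2
eef_pos: [0.5099, 0.0087, 0.1063]
tcp_rot: [-0.02, 1.0, -0.001, 0.002]
contact_force: [-1.0, -2.1, 5.6]
opening: 0.197
finger_force: 29.5
```

Call:
arm_command(
  series=[-0.4,0,-0.1,0,0,0,1,-0.8,0,-0.2,0,0,0,1,-1.2,0,-0.2,0,0,0,1,-1.6,0,-0.2,0,0,0,1,-2.0,0,-0.2,0,0,0,1,-2.4,0,-0.2,0,0,0,1,-2.8,0,-0.2,0,0,0,1,-3.1,0,-0.2,0,0,0,1,-3.1,0,-0.2,0,0,0,1,-3.1,0,-0.2,0,0,0,1],
)

```text
time: 4.03
eef_pos: [0.5394, 0.0105, 0.1064]
tcp_rot: [-0.02, 1.0, -0.0, -0.001]
contact_force: [-3.4, -4.3, 3.3]
opening: 0.197
finger_force: 29.6
```

Call:
arm_command(
  series=[0,0,0,0,0,0,0.3,0,0,0,0,0,0,0.3,0,0,0,0,0,0,0.3,0,0,0,0,0,0,0.3,0,0,-2,0,0,0,0.3,0,0,-5,0,0,0,0.3,-1,4,-8,0,0,0,0.3,-2.5,8.5,-10,0,0,0,0.3,-2.5,8.5,-10,0,0,0,0.3,-2.5,8.5,-10,0,0,0,0.3],
)

```text
time: 4.87
eef_pos: [0.5633, 0.0998, 0.2098]
tcp_rot: [-0.022, 1.0, 0.001, 0.004]
contact_force: [-0.2, -0.6, -0.1]
opening: 0.703
finger_force: 0.0
```

```bash
python3 look.py w2; python3 - <<'E'
from h import *
import pickle
s,r=pickle.load(open("w2.pkl","rb"))
for n,P in(("shot",[.508,.008,.126]),("drawn",[.540,.009,.126]),("handle",[.5615,.0963,.114])):print(n,proj(r,P,s),totool(s,P))
E
```

```text
4.8667 [0.56333418 0.09975905 0.20982952] [-2.18719161e-02  9.99754353e-01  7.57160184e-04  3.50419297e-03] [-0.04373839  0.99904209]
shot [[200.29164389 136.77558721]] [ 5.98824397 -8.93649892  8.32885016]
drawn [[204.70203397 177.46018341]] [ 2.78701142 -8.97655757  8.35133222]
handle [[312.25216389 202.91315028]] [ 0.26582548 -0.35059044  9.58084945]
```

View pics/w2.png

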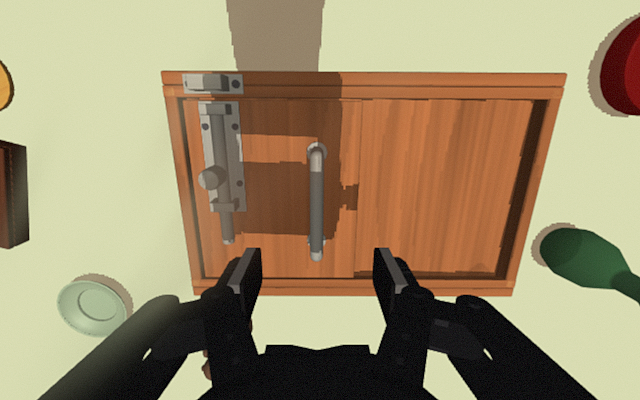

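The knob is at (209,178), as predicted for "drawn", and the rod is clear of the keeper. The handle bar centre is at (317,203), under the fingers. I'll descend onto it.

Call:
arm_command(
  series=[0.2,0,4,0,0,0,0.2,0.2,0,8,0,0,0,0.2,0.2,0,10,0,0,0,0.2,0.2,0,11.3,0,0,0,0.2,0.2,0,11.3,0,0,0,0.2,0.2,0,11.3,0,0,0,0.2],
)

```text
time: 5.42
eef_pos: [0.5589, 0.0959, 0.0929]
tcp_rot: [-0.02, 1.0, -0.0, -0.001]
contact_force: [0.8, 0.3, 0.2]
opening: 0.8
finger_force: 0.0
```

Call:
arm_command(
  series=[0,0,0,0,0,0,1,0,0,0,0,0,0,1,0,0,0,0,0,0,1,0,0,0,0,0,0,1,0,0,0,0,0,0,1,0,0,0,0,0,0,1,0,0,0,0,0,0,1,0,0,0,0,0,0,1],
  force=40,
)

```text
time: 6.08
eef_pos: [0.5599, 0.0969, 0.0947]
tcp_rot: [-0.02, 1.0, 0.0, 0.001]
contact_force: [-0.5, 2.4, 5.9]
opening: 0.125
finger_force: 39.1
```

Call:
arm_command(
  series=[0,0.5,0,0,0,0,1,0,1.5,0,0,0,0,1,0,3,0,0,0,0,1,0,4.5,0,0,0,0,1,0,6,0,0,0,0,1,0,7.5,0,0,0,0,1,0,9,0,0,0,0,1,0,10.5,0,0,0,0,1,0,11.5,0,0,0,0,1,0,12,0,0,0,0,1],
)

```text
time: 6.92
eef_pos: [0.5553, 0.2165, 0.0947]
tcp_rot: [-0.021, 1.0, -0.001, 0.001]
contact_force: [-0.6, -3.7, 5.7]
opening: 0.126
finger_force: 39.3
```

Call:
arm_command(
  series=[0,1,0,0,0,0,1,0,2,0,0,0,0,1,0,3,0,0,0,0,1,0,3.8,0,0,0,0,1,0,4.2,0,0,0,0,1,0,4.4,0,0,0,0,1,0,4.6,0,0,0,0,1,0,4.7,0,0,0,0,1,0,4.7,0,0,0,0,1,0,4.7,0,0,0,0,1],
)

```text
time: 7.75
eef_pos: [0.5535, 0.2624, 0.0947]
tcp_rot: [-0.02, 1.0, -0.001, 0.001]
contact_force: [0.2, -3.0, 5.6]
opening: 0.122
finger_force: 39.4
```

Call:
arm_command(
  series=[0,0.1,0,0,0,0,1,0,0.2,0,0,0,0,1,0,0.3,0,0,0,0,1,0,0.3,0,0,0,0,1],
)

```text
time: 8.08
eef_pos: [0.5535, 0.2624, 0.0947]
tcp_rot: [-0.021, 1.0, -0.004, 0.0]
contact_force: [-1.3, -12.3, 7.1]
opening: 0.122
finger_force: 39.7
```

Call:
arm_command(
  series=[0,-0.2,0,0,0,0,1,0,-0.2,0,0,0,0,0.2,0,-0.2,0,0,0,0,0.2,0,-0.2,0,0,0,0,0.2,0,-0.2,0,0,0,0,0.2,0,-0.2,-4,0,0,0,0.2,0,-0.2,-8,0,0,0,0.2,1,-4,-11,0,0,0,0.2,2,-8,-11,0,0,0,0.2,3,-12,-11,0,0,0,0.2],
)

```text
time: 8.92
eef_pos: [0.5294, 0.1506, 0.2066]
tcp_rot: [-0.022, 1.0, 0.0, 0.003]
contact_force: [1.0, 0.2, -0.2]
opening: 0.797
finger_force: 0.0
```

Call:
arm_command(
  series=[4,-16,0,0,0,0,0.2,6,-30,0,0,0,0,0.2,8,-41,0,0,0,0,0.2,8,-41,0,0,0,0,0.2,8,-41,0,0,0,0,0.2,8,-41,0,0,0,0,0.2,8,-41,0,0,0,0,0.2,8,-41,0,0,0,0,0.2,8,-41,0,0,0,0,0.2,8,-41,0,0,0,0,0.2],
)

```text
time: 9.75
eef_pos: [0.4643, -0.2628, 0.2031]
tcp_rot: [-0.02, 1.0, 0.0, 0.0]
contact_force: [0.8, 0.1, -0.6]
opening: 0.799
finger_force: 0.0
```

```bash
python3 look.py w3; python3 - <<'E'
from h import *
import pickle
s,r=pickle.load(open("w3.pkl","rb"))
print(proj(r,[.467,-.2805,.05],s),totool(s,[.467,-.2805,.02]))
E
```

```text
9.75 [ 0.46425191 -0.26277479  0.20310745] [-2.02399952e-02  9.99795149e-01  3.21492723e-05  4.33693423e-05] [-0.0404717   0.99918068]
[[299.68876953 190.98582983]] [-0.20123482 -1.78333596 18.31065091]
```

View pics/w3.png

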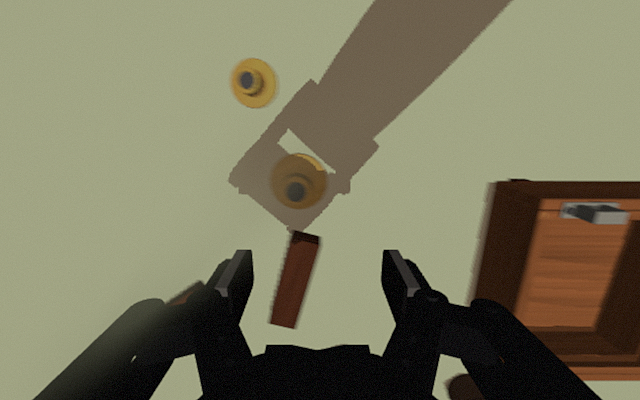

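The candlestick cup is centred at (296,190), about 3 mm from the prediction. I'll descend and grip the cup.

Call:
arm_command(
  series=[-0.2,-2,4,0,0,0,0.2,-0.2,-2,8,0,0,0,0.2,-0.2,-2,11,0,0,0,0.2,-0.2,-2,14,0,0,0,0.2,-0.2,-2,16.5,0,0,0,0.2,-0.2,-2,18,0,0,0,0.2,-0.2,-2,18,0,0,0,0.2,-0.2,-2,18,0,0,0,0.2],
  force=40,
)

```text
time: 10.47
eef_pos: [0.4673, -0.2802, 0.0223]
tcp_rot: [-0.02, 1.0, 0.001, -0.001]
contact_force: [-0.6, 0.6, 0.0]
opening: 0.799
finger_force: 0.0
```

Call:
arm_command(
  series=[0,0,0,0,0,0,1,0,0,0,0,0,0,1,0,0,0,0,0,0,1,0,0,0,0,0,0,1,0,0,0,0,0,0,1,0,0,0,0,0,0,1,0,0,0,0,0,0,1],
)

```text
time: 11.05
eef_pos: [0.469, -0.282, 0.0254]
tcp_rot: [-0.02, 1.0, -0.001, 0.001]
contact_force: [-0.9, 0.5, 6.3]
opening: 0.385
finger_force: 39.9
```

Call:
arm_command(
  series=[0,0,-1,0,0,0,1,0,0,-4,0,0,0,1,0,0,-8,0,0,0,1,0,0,-12,0,0,0,1,-1,3,-15,0,0,0,1,-1.5,6,-15,0,0,0,1,-2,9,-15,0,0,0,1,-3,12,-15,0,0,0,1,-4,15,-15,0,0,0,1,-4.5,18,-15,0,0,0,1],
)

```text
time: 11.88
eef_pos: [0.5051, -0.0977, 0.1731]
tcp_rot: [-0.02, 1.0, 0.0, -0.0]
contact_force: [0.4, -0.5, -3.4]
opening: 0.379
finger_force: 40.8
```

Call:
arm_command(
  series=[-0.5,3,0,0,0,0,1,-1,6,0,0,0,0,1,-1.3,9,0,0,0,0,1,-1.6,12,0,0,0,0,1,-1.8,15,0,0,0,0,1,-2,17.5,0,0,0,0,1,-2,19.5,0,0,0,0,1,-2,19.5,0,0,0,0,1,-2,19.5,0,0,0,0,1,-2,19.5,0,0,0,0,1],
)

```text
time: 12.72
eef_pos: [0.5171, 0.0959, 0.1729]
tcp_rot: [-0.02, 1.0, -0.0, -0.001]
contact_force: [-0.3, 0.3, -2.3]
opening: 0.381
finger_force: 40.9
```

```bash
python3 look.py w4; python3 - <<'E'
from h import *
import pickle
s,r=pickle.load(open("w4.pkl","rb"))
print(s["opening"],s["contact_force"],totool(s,[.5187,.0953,.0354]))
s,r=pickle.load(open("w3.pkl","rb"))
B=ray(r,[(292,233),(320,237),(298,328),(270,325)],.028,s);print(B,B.mean(0))
E
```

```text
12.7167 [0.51705348 0.09585456 0.17288784] [-2.01987705e-02  9.99795822e-01 -2.62279799e-04 -5.05503178e-04] [-0.04038956  0.99918388]
0.3809220769374003 [-0.34349625  0.34732254 -2.2656475 ] [-0.17632037 -0.05513142 13.74864046]
[[ 0.52559027 -0.28960382  0.028     ]
 [ 0.52941223 -0.25575272  0.028     ]
 [ 0.66397186 -0.27934042  0.028     ]
 [ 0.66064893 -0.31697943  0.028     ]] [ 0.59490582 -0.2854191   0.028     ]
```

View pics/w4.png

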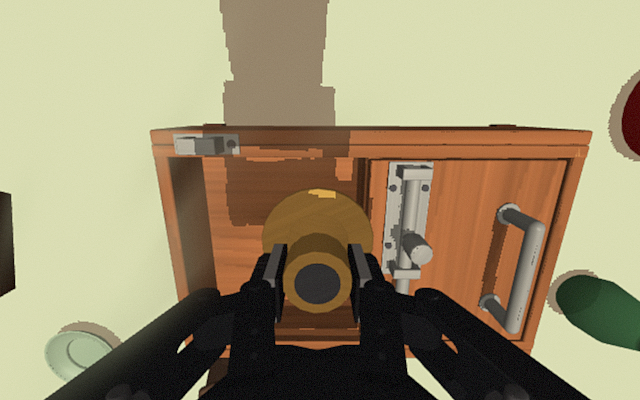

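The candlestick hangs upright at about (315,270), over the open well. The lid edge is at column 365 and the knob at (420,252) is clear. I'll lower it.

Call:
arm_command(
  series=[-0.1,-0.2,2.5,0,0,0,1,-0.1,-0.2,5,0,0,0,1,-0.1,-0.2,7.5,0,0,0,1,-0.1,-0.2,9.5,0,0,0,1,-0.1,-0.2,11,0,0,0,1,-0.1,-0.2,12,0,0,0,1,-0.1,-0.2,12.6,0,0,0,1,-0.1,-0.2,13,0,0,0,1,-0.1,-0.2,13,0,0,0,1,-0.1,-0.2,13,0,0,0,1],
)

```text
time: 13.6
eef_pos: [0.5195, 0.0941, 0.0441]
tcp_rot: [-0.02, 1.0, -0.0, 0.001]
contact_force: [0.1, 0.5, -2.9]
opening: 0.379
finger_force: 40.9
```

Call:
arm_command(
  series=[0,0,0.1,0,0,0,1,0,0,0.2,0,0,0,1,0,0,0.3,0,0,0,1,0,0,0.4,0,0,0,1,0,0,0.5,0,0,0,1,0,0,0.5,0,0,0,1],
)

```text
time: 14.1
eef_pos: [0.5185, 0.0943, 0.038]
tcp_rot: [-0.02, 1.0, 0.0, -0.0]
contact_force: [0.1, 0.1, -2.7]
opening: 0.381
finger_force: 40.9
```

Call:
arm_command(
  series=[0,0,0.05,0,0,0,1,0,0,0.1,0,0,0,1,0,0,0.15,0,0,0,1,0,0,0.2,0,0,0,1,0,0,0.25,0,0,0,1,0,0,0.25,0,0,0,1],
)

```text
time: 14.6
eef_pos: [0.5186, 0.0943, 0.0356]
tcp_rot: [-0.02, 1.0, 0.0, -0.0]
contact_force: [-0.2, -0.7, -3.3]
opening: 0.383
finger_force: 40.9
```

Call:
arm_command(
  series=[0,0,0.05,0,0,0,1,0,0,0.1,0,0,0,1,0,0,0.15,0,0,0,1,0,0,0.2,0,0,0,1,0,0,0.2,0,0,0,1],
)

```text
time: 15.02
eef_pos: [0.5187, 0.0944, 0.0354]
tcp_rot: [-0.02, 1.0, -0.0, -0.001]
contact_force: [-5.7, -0.0, 8.4]
opening: 0.384
finger_force: 42.0
```

Call:
arm_command(
  series=[0,0,-0.15,0,0,0,0.4,0,0,-0.15,0,0,0,0.4,0,0,-0.15,0,0,0,0.4,0,0,-0.15,0,0,0,0.4,0,0,-1,0,0,0,0.4,0,0,-3,0,0,0,0.4,0,0,-6,0,0,0,0.4,0,0,-10,0,0,0,0.4,0,0,-14,0,0,0,0.4,0,-2,-16,0,0,0,0.4],
)

```text
time: 15.85
eef_pos: [0.5214, 0.076, 0.1998]
tcp_rot: [-0.022, 1.0, 0.0, 0.004]
contact_force: [1.5, 0.3, 0.4]
opening: 0.599
finger_force: 0.0
```

Call:
arm_command(
  series=[-5.8,-36.5,0,0,0,14.3,0.3,-5.8,-36.5,0,0,0,14.3,0.3,-5.8,-36.5,0,0,0,14.3,0.3,-5.8,-36.5,0,0,0,14.3,0.3,-5.8,-36.5,0,0,0,14.3,0.3,-5.8,-36.5,0,0,0,14.3,0.3,-5.8,-36.5,0,0,0,14.3,0.3,-5.8,-36.5,0,0,0,14.3,0.3,-5.8,-36.5,0,0,0,14.3,0.3,-5.8,-36.5,0,0,0,14.3,0.3],
)

```text
time: 16.68
eef_pos: [0.5922, -0.2947, 0.194]
tcp_rot: [0.107, 0.994, -0.002, 0.001]
contact_force: [-0.5, 1.1, 0.2]
opening: 0.701
finger_force: 0.0
```

```bash
python3 look.py w5; python3 - <<'E'
from h import *
import pickle
s,r=pickle.load(open("w5.pkl","rb"))
hsv=cv2.cvtColor(r["color"],cv2.COLOR_BGR2HSV)
print(proj(r,[[.595,-.284,.028]],s),totool(s,[.595,-.284,.006]))
E
```

```text
16.6833 [ 0.59219267 -0.29474265  0.19398791] [ 1.07240894e-01  9.94231572e-01 -1.57255212e-03  7.06473940e-04] [0.21324679 0.97699384]
[[327.09624489 186.47915683]] [-1.24478353e-02  1.16534992e+00  1.87954568e+01]
```

View pics/w5.png

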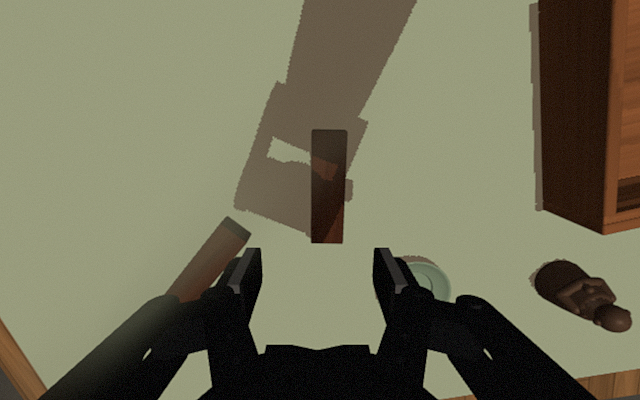

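The box is seen squarely between the fingers, with corners (312,130), (347,130), (343,243) and (312,243), centred at (328,187). I'll shift +1.2 cm along tool y and descend.

Call:
arm_command(
  series=[0,1.2,4,0,0,0,0.3,0,1.2,8,0,0,0,0.3,0,1.2,12,0,0,0,0.3,0,1.2,15,0,0,0,0.3,0,1.2,17,0,0,0,0.3,0,1.2,18.5,0,0,0,0.3,0,1.2,18.5,0,0,0,0.3,0,1.2,18.5,0,0,0,0.3],
  force=30,
)

```text
time: 17.4
eef_pos: [0.5946, -0.2756, 0.0088]
tcp_rot: [0.104, 0.995, 0.0, -0.0]
contact_force: [0.3, -0.5, 0.9]
opening: 0.698
finger_force: 0.0
```

Call:
arm_command(
  series=[0,0,0,0,0,0,1,0,0,0,0,0,0,1,0,0,0,0,0,0,1,0,0,0,0,0,0,1,0,0,0,0,0,0,1,0,0,0,0,0,0,1,0,0,0,0,0,0,1],
)

```text
time: 17.98
eef_pos: [0.5965, -0.2775, 0.0118]
tcp_rot: [0.105, 0.995, -0.001, 0.002]
contact_force: [0.1, 0.8, 7.0]
opening: 0.435
finger_force: 32.0
```

Call:
arm_command(
  series=[0,0,-1,0,0,0,1,0,0,-4,0,0,0,1,0,0,-8,0,0,0,1,0,0,-12,0,0,0,1,0.5,2,-15,0,0,0,1,1.3,5,-15,0,0,0,1,2,8,-15,0,0,0,1,2.8,11,-15,0,0,0,1,3.3,13,-15,0,0,0,1,3.6,14,-15,0,0,0,1],
)

```text
time: 18.82
eef_pos: [0.5876, -0.1291, 0.1588]
tcp_rot: [0.103, 0.995, 0.0, -0.001]
contact_force: [-0.5, 0.4, -1.7]
opening: 0.436
finger_force: 31.1
```

Call:
arm_command(
  series=[0.8,3,0,0,0,-2.5,1,1.5,6,0,0,0,-5,1,2.3,9,0,0,0,-7.5,1,3,12,0,0,0,-10,1,3.6,14,0,0,0,-12.5,1,3.8,14.8,0,0,0,-14.2,1,3.8,14.8,0,0,0,-14.2,1,3.8,14.8,0,0,0,-14.2,1,3.8,14.8,0,0,0,-14.2,1],
)

```text
time: 19.57
eef_pos: [0.5823, 0.0193, 0.1588]
tcp_rot: [-0.018, 1.0, -0.0, 0.0]
contact_force: [-0.2, -0.2, -1.6]
opening: 0.435
finger_force: 31.1
```

```bash
python3 look.py w6; python3 - <<'E'
from h import *
import pickle
s,r=pickle.load(open("w6.pkl","rb"))
print(s["opening"],totool(s,[.5846,.0197,.0218]))
E
```

```text
19.5667 [0.58231472 0.01934135 0.15883073] [-1.82828316e-02  9.99832799e-01 -3.30528797e-04  4.42262022e-05] [-0.03655952  0.99933126]
0.4350886570860234 [-0.22863976  0.03656492 13.70306943]
```

View pics/w6.png

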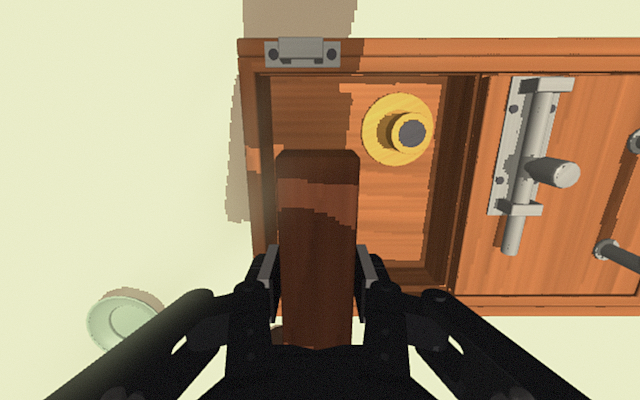

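The candlestick stands upright in the well at (400,130). The box is held with its near end at (318,152), inside the mouth and aligned with the walls. I'll lower it.

Call:
arm_command(
  series=[-0.1,0,2.5,0,0,0,1,-0.1,0,5,0,0,0,1,-0.1,0,7.5,0,0,0,1,-0.1,0,9.5,0,0,0,1,-0.1,0,11,0,0,0,1,-0.1,0,12,0,0,0,1,-0.1,0,12.6,0,0,0,1,-0.1,0,13,0,0,0,1,-0.1,0,13,0,0,0,1,-0.1,0,13,0,0,0,1],
)

```text
time: 20.45
eef_pos: [0.5861, 0.0203, 0.0337]
tcp_rot: [-0.019, 1.0, -0.0, 0.003]
contact_force: [-5.8, 3.8, 14.4]
opening: 0.44
finger_force: 38.0
```

Call:
arm_command(
  series=[0,0,0.1,0,0,0,1,0,0,0.2,0,0,0,1,0,0,0.3,0,0,0,1,0,0,0.4,0,0,0,1,0,0,0.5,0,0,0,1,0,0,0.5,0,0,0,1],
)

```text
time: 20.95
eef_pos: [0.5862, 0.0202, 0.0332]
tcp_rot: [-0.018, 1.0, -0.001, 0.001]
contact_force: [-18.9, 6.3, 38.8]
opening: 0.437
finger_force: 42.1
```

Call:
arm_command(
  series=[0,0,-0.5,0,0,0,1,0,0,-1,0,0,0,1,0,0,-1,0,0,0,1,0,0,-1,0,0,0,1],
)

```text
time: 21.28
eef_pos: [0.5835, 0.0202, 0.034]
tcp_rot: [-0.019, 1.0, -0.0, 0.001]
contact_force: [0.9, -0.3, 4.6]
opening: 0.433
finger_force: 34.8
```

```bash
python3 look.py w7; python3 - <<'E'
from h import *
from plant import vision
import pickle
s,r=pickle.load(open("w7.pkl","rb"));print(s["contact_force"],s["opening"])
a=vision.read_camera("side")["color"][140:260,220:400]
a=cv2.resize(a,(450,300),interpolation=2)
b=cv2.resize(r["color"][0:370,150:500],(350,370))
t=vision.read_camera("top")["color"][150:260,220:350]
t=cv2.resize(t,(340,288),interpolation=2)
im=np.zeros((600,800,3),np.uint8);im[:300,:450]=a;im[:370,450:]=b;im[305:593,:340]=t
cv2.imwrite("pics/comp.png",cv2.convertScaleAbs(im,alpha=1.5))
E
```

```text
21.2833 [0.58351324 0.02020672 0.03401308] [-1.89258959e-02  9.99820732e-01 -1.90957880e-04  5.27144039e-04] [-0.0378448   0.99928355]
[ 0.94615898 -0.32583166  4.56016827] 0.4334314871542949
```

View pics/comp.png

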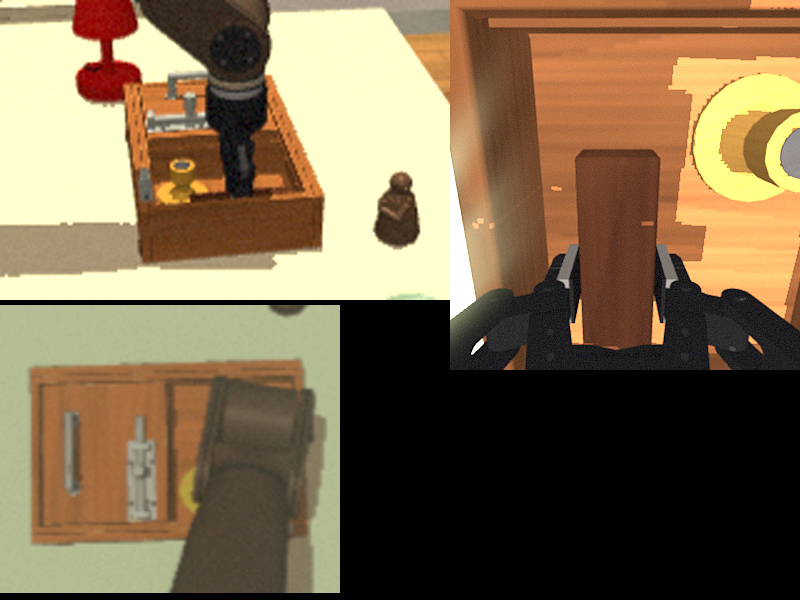

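The composite shows the box still in the grip over the floor and clear of the candlestick. Its near end measures only 77–81 px wide, against the 87 px expected if level. So the box hangs about 10° nose-down, and its near end reached the floor first. I'll lift it, pitch the tool about 10° to level the box, then lower again.

Call:
arm_command(
  series=[0,0,-1,0,0,0,1,0.1,0,-2,0,2,0,1,0.2,0,-2,0,5,0,1,0.3,0,-2,0,8,0,1,0.3,0,-2,0,10,0,1,0.3,0,-2,0,10,0,1,0.3,0,-2,0,10,0,1],
)

```text
time: 22.02
eef_pos: [0.5797, 0.0208, 0.053]
tcp_rot: [-0.019, 0.996, -0.001, -0.088]
contact_force: [-0.6, -0.1, -1.7]
opening: 0.437
finger_force: 32.8
```

```bash
python3 look.py w8; python3 - <<'E'
from h import *
import pickle
for n in("w6","w7","w8"):
    s,r=pickle.load(open(n+".pkl","rb"));g=cv2.GaussianBlur(r["color"],(3,3),0).astype(int)
    # width of box top: strongest edges each side over several rows, and near-end row
    gx=np.abs(np.diff(g.sum(2),axis=1));gy=np.abs(np.diff(g.sum(2),axis=0))
    for row in(165,190,215):
        print(n,row,262+gx[row-3:row+4,262:300].sum(0).argmax(),340+gx[row-3:row+4,340:376].sum(0).argmax(),end=" ; ")
    print("near row",130+gy[130:180,295:345].sum(1).argmax(),s["contact_force"].round(1),s["eef_pos"].round(4))
E
```

```text
22.0167 [0.57974973 0.02079613 0.05304801] [-0.01911147  0.99597693 -0.00145359 -0.08753628] [-0.03832365  0.99926528]
w6 165 275 359 ; w6 190 274 358 ; w6 215 262 357 ; near row 148 [-0.2 -0.2 -1.6] [0.5823 0.0193 0.1588]
w7 165 274 359 ; w7 190 275 358 ; w7 215 276 375 ; near row 148 [ 0.9 -0.3  4.6] [0.5835 0.0202 0.034 ]
w8 165 274 359 ; w8 190 275 372 ; w8 215 276 357 ; near row 148 [-0.6 -0.1 -1.7] [0.5797 0.0208 0.053 ]
```

The automated edges contradict my by-eye widths: they are constant at 84 px, so the box top is level in the hand at tool z -16 mm. Something else touched. I'll locate it from the recorded wrist torque.

```bash
python3 - <<'E'
from h import *
import pickle
S={n:pickle.load(open(n+".pkl","rb"))[0] for n in("w1","w4","w6","w7","w8")}
for n in S:print(n,S[n]["contact_force"].round(2),S[n]["wrist_torque"].round(3),S[n]["eef_pos"].round(4),S[n]["finger_force"])
F=S["w7"]["contact_force"]-S["w6"]["contact_force"];T=S["w7"]["wrist_torque"]-S["w6"]["wrist_torque"]
print("dF",F,"dT",T,"world-axes lever x=-Ty/Fz",-T[1]/F[2],"y=Tx/Fz",T[0]/F[2])
# wrist 7 image: probe of candle foot & walls
s,r=pickle.load(open("w7.pkl","rb"))
ex=np.array([.9993,.0375]);ey=np.array([-.0375,.9993]);w=np.array([.5681,.0591])
for n,l,z in(("mouth -x-y",(-.093,-.082),.08),("floor -x-y",(-.093,-.082),.01),("candle foot c",(-.048,.036),.016),("cup",(-.048,.036),.06),("lid edge",(-.093,.082),.08)):
    p=w+l[0]*ex+l[1]*ey;print(n,proj(r,[*p,z],s)[0].round(0), proj(pickle.load(open("w6.pkl","rb"))[1],[*p,z],S["w6"])[0].round(0))
E
```

```text
w1 [0.24 0.37 0.01] [-0.027  0.001 -0.029] [0.5402 0.0494 0.2605] 0.0
w4 [-0.34  0.35 -2.27] [-0.028 -0.013  0.029] [0.5171 0.0959 0.1729] 40.913526294752955
w6 [-0.15 -0.2  -1.57] [ 0.013  0.037 -0.006] [0.5823 0.0193 0.1588] 31.11835867166519
w7 [ 0.95 -0.33  4.56] [-0.272 -0.163  0.014] [0.5835 0.0202 0.034 ] 34.81146048812661
w8 [-0.59 -0.09 -1.7 ] [ 0.021 -0.084  0.032] [0.5797 0.0208 0.053 ] 32.789161652326584
dF [ 1.09726511 -0.12469702  6.13198296] dT [-0.28483814 -0.20049385  0.02002446] world-axes lever x=-Ty/Fz 0.03269641392751065 y=Tx/Fz -0.04645122754976022
mouth -x-y [169.   7.] [257.  71.]
floor -x-y [235.  54.] [272.  81.]
candle foot c [453. 143.] [395. 131.]
cup [502. 154.] [409. 134.]
lid edge [733.   8.] [489.  71.]
```

The lever (x≈0–30 mm, y≈-46 mm from the tool) shows a finger's outer side resting on the -y rim, not the box on the floor. I'll undo the pitch and move about 16 mm towards +y, away from that rim. That still leaves about 6 mm to the candlestick's foot.

Call:
arm_command(
  series=[0,0.4,-0.5,0,-3,0,1,0,0.8,-1,0,-6,0,1,0,1.2,-1,0,-9,0,1,0,1.6,-1,0,-10,0,1,0,1.6,-1,0,-10,0,1,0,1.6,-1,0,-10,0,1],
)

```text
time: 22.57
eef_pos: [0.5806, 0.0369, 0.0635]
tcp_rot: [-0.019, 1.0, -0.0, -0.001]
contact_force: [1.0, -0.4, -1.5]
opening: 0.436
finger_force: 32.8
```

```bash
python3 - <<'E'
from h import *
from plant import telemetry
s=telemetry.get_state();print(s["eef_pos"],s["tcp_rot"],s["contact_force"],totool(s,[.584,.0367,.0218]))
E
```

```text
[0.58064753 0.03689766 0.06345881] [-1.93752838e-02  9.99812129e-01 -9.91041848e-06 -5.52402670e-04] [ 1.03513016 -0.36088273 -1.52759387] [-0.33883265 -0.03274679  4.16550866]
```

Call:
arm_command(
  series=[-0.3,0,0.8,0,0,0,1,-0.3,0,1.5,0,0,0,1,-0.3,0,2.1,0,0,0,1,-0.3,0,2.6,0,0,0,1,-0.3,0,2.9,0,0,0,1,-0.3,0,2.9,0,0,0,1],
)

```text
time: 23.07
eef_pos: [0.5833, 0.0369, 0.0331]
tcp_rot: [-0.019, 1.0, 0.0, -0.001]
contact_force: [-0.8, -0.7, -0.4]
opening: 0.431
finger_force: 32.8
```

Call:
arm_command(
  series=[0,0,0.1,0,0,0,1,0,0,0.2,0,0,0,1,0,0,0.3,0,0,0,1,0,0,0.4,0,0,0,1,0,0,0.4,0,0,0,1],
)

```text
time: 23.48
eef_pos: [0.5842, 0.0369, 0.0306]
tcp_rot: [-0.019, 1.0, -0.0, 0.0]
contact_force: [0.3, -0.9, -0.9]
opening: 0.441
finger_force: 32.8
```

Call:
arm_command(
  series=[0,0,0.1,0,0,0,1,0,0,0.2,0,0,0,1,0,0,0.3,0,0,0,1,0,0,0.4,0,0,0,1,0,0,0.5,0,0,0,1,0,0,0.5,0,0,0,1],
)

```text
time: 23.98
eef_pos: [0.584, 0.0369, 0.0253]
tcp_rot: [-0.019, 1.0, 0.0, -0.0]
contact_force: [0.9, -0.2, -0.8]
opening: 0.435
finger_force: 32.8
```

Call:
arm_command(
  series=[0,0,0.05,0,0,0,1,0,0,0.1,0,0,0,1,0,0,0.15,0,0,0,1,0,0,0.2,0,0,0,1,0,0,0.25,0,0,0,1,0,0,0.3,0,0,0,1,0,0,0.3,0,0,0,1],
)

```text
time: 24.57
eef_pos: [0.5841, 0.0369, 0.0225]
tcp_rot: [-0.019, 1.0, 0.0, -0.0]
contact_force: [-0.5, -0.3, -1.3]
opening: 0.432
finger_force: 32.8
```

Call:
arm_command(
  series=[0,0,0.05,0,0,0,1,0,0,0.1,0,0,0,1,0,0,0.15,0,0,0,1,0,0,0.2,0,0,0,1,0,0,0.2,0,0,0,1],
)

```text
time: 24.98
eef_pos: [0.5844, 0.0368, 0.0218]
tcp_rot: [-0.019, 1.0, -0.0, -0.0]
contact_force: [-3.7, 0.7, 5.0]
opening: 0.435
finger_force: 33.5
```

The box touches the floor at TCP z 0.0218, exactly as predicted. I'll release it gently, rise and move away.

Call:
arm_command(
  series=[0,0,-0.1,0,0,0,0.48,0,0,-0.1,0,0,0,0.48,0,0,-0.1,0,0,0,0.48,0,0,-0.1,0,0,0,0.48,0,0,-0.6,0,0,0,0.48,0,0,-2,0,0,0,0.48,0,0,-4.5,0,0,0,0.48,0,0,-8,0,0,0,0.48,0,0,-12,0,0,0,0.48,0,0,-16,0,0,0,0.48],
)

```text
time: 25.82
eef_pos: [0.5837, 0.0369, 0.183]
tcp_rot: [-0.019, 1.0, 0.0, -0.0]
contact_force: [1.1, -1.2, -0.2]
opening: 0.522
finger_force: 0.0
```

Call:
arm_command(
  series=[0,-4,-3,0,0,0,0.48,0,-8,-3,0,0,0,0.48,0,-12,-3,0,0,0,0.48,0,-16,-3,0,0,0,0.48,0,-16,-3,0,0,0,0.48,0,-16,-3,0,0,0,0.48],
)

```text
time: 26.32
eef_pos: [0.5904, -0.1254, 0.212]
tcp_rot: [-0.017, 1.0, -0.0, 0.001]
contact_force: [-0.4, 0.5, 0.1]
opening: 0.521
finger_force: 0.0
```

```bash
python3 look.py w9; python3 - <<'E'
from h import *
import pickle
from plant import vision
r=vision.read_camera("top");hsv=cv2.cvtColor(r["color"],cv2.COLOR_BGR2HSV);o=pickle.load(open("c0.pkl","rb"))["top"]
ex=np.array([.9993,.0375]);ey=np.array([-.0375,.9993]);w=np.array([.5681,.0591])
L=lambda P:np.c_[(P[:,:2]-w)@ex,(P[:,:2]-w)@ey]*1000
def rep(n,m,win,z):
    k=np.zeros_like(m);x0,y0,x1,y1=win;k[y0:y1,x0:x1]=m[y0:y1,x0:x1]
    for c in cv2.findContours(k,0,1)[0]:
        if cv2.contourArea(c)>25: print(n,cv2.boundingRect(c),[np.round(v) for v in cv2.minAreaRect(L(ray(r,c[:,0],z)).astype(np.float32))])
rep("gold",cv2.inRange(hsv,(18,130,90),(30,255,255)),(280,170,340,245),.016)
rep("dark",cv2.inRange(hsv,(0,40,0),(25,255,75)),(280,170,340,245),.038)
d=cv2.absdiff(r["color"],o["color"]).max(2)
for n,p in(("lamp",(188,248)),("vase",(203,184)),("fig",(329,146)),("saucer",(382,154)),("box2",(453,180)),("small",(420,267))):
    print(n,(d[p[1]-12:p[1]+13,p[0]-12:p[0]+13]>40).sum())
c=proj(r,[[*(w+a*ex*1e-3+b*ey*1e-3),.08] for a,b in((-93,-82),(93,-82),(93,82),(-93,82))]);print(c.round())
E
```

```text
26.3167 [ 0.5903821  -0.12537591  0.21195585] [-1.71609396e-02  9.99852441e-01 -2.34277677e-04  7.37163291e-04] [-0.03431647  0.99941089]
gold (288, 211, 21, 20) [array([-50.,  40.]), array([68., 67.]), np.float64(43.0)]
dark (333, 229, 7, 16) [array([-110.,  -92.]), array([21., 52.]), np.float64(88.0)]
dark (309, 182, 12, 37) [array([ 19., -22.]), array([128.,  37.]), np.float64(2.0)]
dark (283, 179, 4, 53) [array([ 5., 84.]), array([ 11., 183.]), np.float64(89.0)]
lamp 0
vase 0
fig 0
saucer 18
box2 0
small 0
[[333. 231.]
 [332. 177.]
 [284. 178.]
 [285. 233.]]
```

```bash
python3 -c "
from plant import ctrl
print(ctrl.sign_off())"
```

```text
the job is handed in; nothing more can be done
None
```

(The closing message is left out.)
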